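# Walk a die block round to face the setting fence

### The job

The heavy die block stands skewed on the bed plate. With the fingertips, push its corners, now one and now another, to walk it round on the spot until its yellow face looks squarely at the fence while still clear of it; then push it straight forward until the yellow face lies flush against the fence within the green band, and take the hand away. Only push it: do not lift or tip it, and leave the junction box, the tape roll and the conduit connector where they stand.

Things in the scene. Friction and masses are not known exactly. Their poses are not given: they have to be found in the camera images.
- die: die block, aluminium, 100 (x) by 130 (y) by 36 mm high, 0.65 to 1 kg, sliding with dry friction. Origin: centre of its underside; +x points out of the yellow face (one of the two 130 mm long sides, yellow also on top along that edge). Starts turned 60 to 180 degrees either way from facing the fence. Pushed near the end of a side it turns, and its centre also drifts along the push
- die_face (a point): middle of the lower edge of the die block's yellow face, 50 mm from the block's origin along its +x; axes as die
- fence_mid (a point): middle of the foot of the fence's face, on top of the bed plate; +x points into the fence, +y left along it. Fence: fixed steel bar 420 mm long, 25 thick, 24 high above the plate, green band 190 mm long at its middle. Plate: fixed dark steel, 6 mm thick on the table, 420 wide, reaching 270 mm from the fence face towards -x
- box_a: bystander: galvanised junction box 100 x 100 x 50 mm with a 46 mm high round connector on its top, 96 mm tall in all, standing on the table beside the bed plate; origin at the centre of its underside
- tape: bystander: roll of brown tape, 110 mm diameter, 50 mm high, lying flat on the table beside the bed plate; origin at the centre of its underside
- connector: bystander: steel conduit connector, 38 mm diameter, 46 mm high, standing on the bed plate near the left end of the fence; origin at the centre of its underside
Mind the look-alikes: they are no part of the job. Of the things shaped like the die, the aluminium one is meant.

How it is judged:
On the way:
1. the die block has been turned so that its yellow face looks at the fence (within 8 degrees) while it still stands at least 12 mm clear of the fence (angle between the x axis of die and the x axis of fence_mid, either way round below 0.14 rad and x of fence_mid in the frame of die above 0.062 m), for 0.2 s.
At the end, for the whole second after the job is handed in: The die block lies flat and at rest on the bed plate with its yellow face flush against the fence: face within 5 mm of it and square within 3.4 degrees, and the middle of the face within 32 mm of the middle of the green band (x of die_face in the frame of fence_mid between -0.005 and 0.005 m and y of die_face in the frame of fence_mid between -0.032 and 0.032 m and z of die_face in the frame of fence_mid below 0.005 m and angle between the x axis of die and the x axis of fence_mid, either way round below 0.06 rad and angle between die's own z axis and vertical below 0.05 rad and linear speed of die below 0.01 m/s); the robot touches nothing.
It fails at once if the die block is lifted from the bed plate (more than 8 mm) (z of die in the frame of fence_mid above 0.008 m).
It fails at once if the die block is tipped more than 8 degrees (angle between die's own z axis and vertical above 0.14 rad).
It fails at once if the junction box is moved more than 20 mm (distance of box_a from where it was at the start of the episode above 0.02 m).
It fails at once if the tape roll is moved more than 20 mm (distance of tape from where it was at the start of the episode above 0.02 m).
It fails at once if the connector is moved more than 20 mm (distance of connector from where it was at the start of the episode above 0.02 m).
It also fails if it takes over 72 s, if anything falls off the work surface, if the arm or the gripper's body presses on something with over 40 N, if the wrist force passes 120 N, or if a joint passes its speed limit or range.

### The arm

A 6-joint arm with a two-finger parallel gripper is mounted at the origin on the work surface. World frame = base frame: x ahead of the robot, y to its left, z up, the work surface at z = 0. Lengths are in m, angles in rad, forces in N, time in s.
With the tool pointing down it reaches from about 0.35 to 0.925 m from the base axis. Payload 6.4 kg.
Tool frame: the origin (TCP) lies on the mounting face of the last link; the fingertips stand 199 mm ahead of it and the grasp point (between the pads) lies 180 mm ahead of it; x points along the fingers, y is the direction in which the jaws open and shut, and the axes are right-handed (so a half turn about x gives the same grasp; the last joint's range is limited). The gripper opens to 94 mm and grips with 3 to 60 N. Pads are 16 mm wide; open, the fingers measure 119 mm over their backs; the gripper's body (75 mm by 177 mm) begins 78 mm behind the grasp point.
Start: joints at [0.942, 0.245, 1.558, -0, 1.339, -0.174], TCP at [0.286, 0.584, 0.405] pointing down, gripper open.
Joint ranges: [-3.13, 3.13], [-1.02, 2.26], [0.13, 2.54], [-0.95, 4.09], [0.21, 2.88], [-2.74, 2.74]. Speed limits (rad/s): [2.57, 2.57, 3.14, 3.14, 3.14, 3.14].

### API

Orientations are given as [roll, pitch, yaw] about the fixed x, y, z axes, in that order (R = Rz(yaw) Ry(pitch) Rx(roll)).
In Python, from cell import r gives the robot as it stands.
- The arm moves only by the tool play_rows, never from a script. Its argument "motion" is a list of rows, each an object of numbers: "x", "y", "z": the shift along the tool's x, y, z in cm; "ax", "ay", "az": the turn, a rotation vector about the tool's x, y, z in degrees; "fingers": the opening, from 0 (shut) to 1 (fully open). A call has 1 to 12 rows; each row shifts and turns the commanded pose from where the row before left it, along the tool's axes as they then stand; what a row does not reach is not made up. A row lasts 1/12 s, in which the tool goes at most 41.7 mm and 7.16 degrees, less where a joint would pass 70% of its speed; a pose out of reach is approached as far as the arm can. A call is refused whole if a number of a shift passes 4.17 or a number of a turn 7.16, either way. A call with a gripper value outside its range is refused whole. The fingers move at their own pace and stop on an object; "force" is the grip in N (left out, the last holds). Time passes only in rows, so rows that do not move let the fingers close. It gives the time, the measured TCP pose, the force and the opening at its end, in the units of the state.
- r.sense(): the state, without advancing time (a new reading comes with each control period).
- r.get_image(name): name is "scene" or "top" or "wrist"; returns a dict with "image" (384x512x3 uint8, blue, green, red), "camera_matrix" (3x3 intrinsics, pixels), "k1" (the pictures are not rectified: a ray, as slopes to the right and down, at radius r is drawn at 1 + k1 r^2 times it, then the intrinsics apply), "view" (4x4, takes a point from world to camera coordinates). Camera axes: x right, y down, z forward; pixel columns grow to the right and rows downward; lengths in m; the calibration is good to about 2 mm. A picture is of the moment at which its call begins. There is no depth.
- r.finish_job(): hands the job in, once; it reports no verdict.
The state is a dict: "clock": time; "joint_pos": joint angles; "qd": joint speeds; "effort": joint torques, N m; "tcp_pos": TCP position; "tcp_rot": TCP orientation; "ft_force": force on the tool from outside, world axes, zero at the start; "moment": the same for the moment, N m; "width": opening from 0.0 (shut) to 1.0 (fully open).
Only numpy, scipy, OpenCV 4.12 (cv2) and the standard library are available. Lean on these libraries where they do the work, as an engineer would, in place of code of your own. Each camera call takes 0.05 s, during which the arm holds its last target.

## Working session

There is one attempt and no reset: what is moved stays moved. The work goes in short steps, Python scripts to look and compute and a tool call to move; the robot and the scene stay as the last step left them, time stands still between calls to the robot, and variables do not carry over. Pictures are saved under pics/ and viewed, and the job is handed in when it is done.

Besides the shell and the picture viewer there is one more tool, called as name(argument=value, ...), one argument or row to a line, values as JSON. play_rows: Moves the arm, as the interface text tells. Its arguments: {"type":"object","properties":{"motion":{"type":"array"},"force":{"type":"number"}},"required":["motion"]}

```bash
ls; mkdir -p pics; python3 - <<'E'
from cell import r
import cv2
print(r.sense())
for n in("scene","top","wrist"):
    d=r.get_image(n); cv2.imwrite(f"pics/{n}0.png",d["image"]); print(n,d["camera_matrix"],d["k1"],d["view"])
E
```

```text
pics
{'clock': 0.0, 'joint_pos': array([ 9.41901600e-01,  2.45811487e-01,  1.55898103e+00, -3.38692719e-05,
        1.33870958e+00, -1.74117340e-01]), 'qd': array([ 5.37859393e-04,  1.27446848e-03, -2.76974273e-05,  2.63458725e-04,
        3.09248824e-03, -3.67143484e-04]), 'effort': array([-1.02134702e-03, -4.15828907e+01, -3.14602375e+01,  6.84327283e-02,
        3.31413292e-02, -1.19884353e-04]), 'tcp_pos': array([0.28539671, 0.58374954, 0.4035644 ]), 'tcp_rot': array([-1.72766094,  1.5688866 , -2.18243051]), 'ft_force': array([ 0.15009149, -0.22152364, -0.41135677]), 'moment': array([-0.01424585, -0.0023918 ,  0.00460154]), 'width': 0.9997251570590601}
scene [[348.97527018   0.         257.88264712]
 [  0.         348.97527018 200.28370841]
 [  0.           0.           1.        ]] 0.005369386358506211 [[-0.74819589  0.66340365  0.00992528  0.40936729]
 [ 0.44947763  0.51781733 -0.72789771 -0.243228  ]
 [-0.48802948 -0.54014888 -0.68561389  1.24038838]
 [ 0.          0.          0.          1.        ]]
top [[435.94348013   0.         254.64384911]
 [  0.         435.94348013 194.47329635]
 [  0.           0.           1.        ]] -0.1079526528008473 [[ 0.01119508 -0.99970372  0.02161351 -0.00916581]
 [-0.98844506 -0.01433146 -0.15090055  0.55596725]
 [ 0.15116559 -0.01967442 -0.98831264  1.17636765]
 [ 0.          0.          0.          1.        ]]
wrist [[311.98181926   0.         255.99703347]
 [  0.         311.98181926 188.03143913]
 [  0.           0.           1.        ]] -0.020754926189233868 [[ 0.43941073  0.89828493 -0.00154629 -0.65051785]
 [ 0.86297923 -0.42166126  0.27833186 -0.02877307]
 [ 0.24936931 -0.12363642 -0.96048372  0.39170369]
 [ 0.          0.          0.          1.        ]]
```

View pics/top0.png

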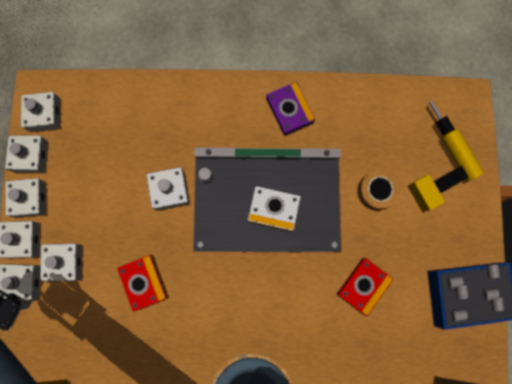

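View pics/scene0.png

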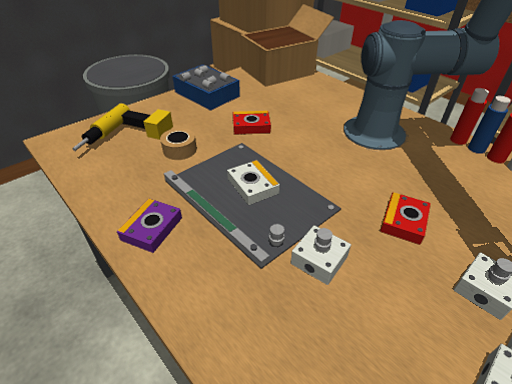

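The aluminium block stands on the plate, at (275,208) in the top view and (253,181) in the scene view. Its yellow face points towards the robot. The look-alikes are off the plate: purple at (290,108), red at (142,283) and (365,287). I'll measure the block and confirm it in an enlarged crop.

```bash
cat > h.py <<'E'
from cell import r
import cv2, numpy as np
from scipy.spatial.transform import Rotation as Ro
np.set_printoptions(precision=4,suppress=True)
def rays(d,px):
    K=d["camera_matrix"];k=d["k1"]
    n=cv2.undistortPoints(np.asarray(px,float).reshape(-1,1,2),K,np.array([k,0,0,0,0.])).reshape(-1,2)
    V=d["view"];R=V[:3,:3];c=-R.T@V[:3,3]
    return c,np.c_[n,np.ones(len(n))]@R
def onz(d,px,z):
    c,v=rays(d,px); return (c+v*((z-c[2])/v[:,2])[:,None])[:,:2]
def proj(d,P):
    V=d["view"];q=np.asarray(P,float)@V[:3,:3].T+V[:3,3]
    p,_=cv2.projectPoints(q.reshape(-1,1,3),np.zeros(3),np.zeros(3),d["camera_matrix"],np.array([d["k1"],0,0,0,0.])); return p.reshape(-1,2)
S=4
def big(d): return cv2.resize(d["image"],None,fx=S,fy=S,interpolation=cv2.INTER_CUBIC)
def cm(m,d,z):
    """largest contour -> metric points, mm"""
    cs,_=cv2.findContours(m,cv2.RETR_EXTERNAL,cv2.CHAIN_APPROX_NONE)
    c=max(cs,key=cv2.contourArea).reshape(-1,2)
    return onz(d,(c+.5)/S-.5,z)*1000
FZ=0.006
E
python3 - <<'E'
from h import *
d=r.get_image("top");b=big(d);hsv=cv2.cvtColor(b,cv2.COLOR_BGR2HSV)
cv2.imwrite("pics/crop0.png",b[130*S:265*S,185*S:350*S][:, :])
for p in [(268,200),(285,215),(270,222),(288,226),(210,240),(270,153),(205,153),(330,153),(205,174)]:
    print(p,hsv[p[1]*S,p[0]*S])
E
```

```text
(268, 200) [  4  12 149]
(285, 215) [  0   5 196]
(270, 222) [ 20 255 200]
(288, 226) [ 20 255 200]
(210, 240) [158  16  62]
(270, 153) [ 72 147  80]
(205, 153) [  9  14 127]
(330, 153) [  5  14 107]
(205, 174) [  3  15 149]
```

View pics/crop0.png

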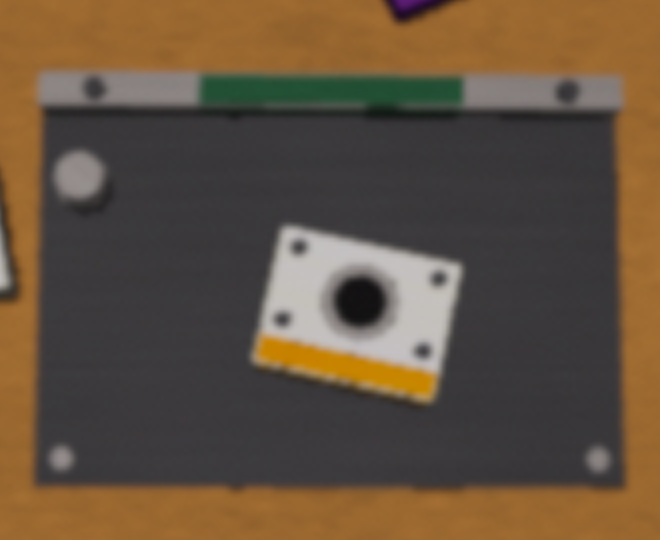

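The crop confirms it: an aluminium-coloured body, with the yellow strip on the side facing the robot (crop ~345,370).

```bash
cat >> h.py <<'E'
def rect(P):
    (c,s,a)=cv2.minAreaRect(P.astype(np.float32)); return np.array(c),np.array(s),a
def die(d,verbose=True):
    b=big(d);hsv=cv2.cvtColor(b,cv2.COLOR_BGR2HSV)
    h,s,v=cv2.split(hsv)
    # restrict to the plate region
    poly=proj(d,[[x,y,.042] for x,y in PL]); roi=np.zeros(h.shape,np.uint8); cv2.fillPoly(roi,[(poly*S).astype(np.int32)],255)
    yel=((abs(h.astype(int)-20)<8)&(s>150)&(v>120)&(roi>0)).astype(np.uint8)*255
    gr=((s<60)&(v>115)&(roi>0)).astype(np.uint8)*255
    m=cv2.morphologyEx(yel|gr,cv2.MORPH_CLOSE,np.ones((9,9),np.uint8))
    P=cm(m,d,.042); Y=cm(yel,d,.042)
    c,sz,a=rect(P); yc,ysz,_=rect(Y)
    box=cv2.boxPoints(cv2.minAreaRect(P.astype(np.float32)))
    e0,e1=box[1]-box[0],box[2]-box[1]
    n=e0 if np.linalg.norm(e0)<np.linalg.norm(e1) else e1
    n=n/np.linalg.norm(n)
    if n@(yc-c)<0:n=-n
    th=np.degrees(np.arctan2(n[1],n[0]))
    if verbose: print("die c",c,"size",sz,"yaw",th,"yel c",yc,ysz,"ydist",n@(yc-c))
    return c,th
PL=[(.44,.27),(.675,.27),(.675,-.27),(.44,-.27)]
E
python3 - <<'E'
from h import *
d=r.get_image("top");b=big(d);h,s,v=cv2.split(cv2.cvtColor(b,cv2.COLOR_BGR2HSV))
g=((abs(h.astype(int)-72)<12)&(s>90)&(v>55)).astype(np.uint8)*255
print("green",rect(cm(g,d,.030)))
# plate corners & fence ends from crop/4+offset
px=lambda L:[(185+x/4,130+y/4) for x,y in L]
print("plate near corners",onz(d,px([(36,486),(624,486)]),.006)*1000)
print("fence top corners FL,FR,BL,BR",onz(d,px([(38,106),(623,108),(40,71),(621,77)]),.030)*1000)
print("foot",onz(d,px([(45,112),(614,112)]),.006)*1000)
print("connector top",onz(d,px([(80,176)]),.052)*1000)
print(onz(d,[(168,187),(379,190)],.05)*1000)
PL[:]=[(.42,.2),(.60,.17),(.60,-.17),(.42,-.2)]
import h as H
c,th=die(d)
s=r.sense();print(s["clock"],Ro.from_euler("xyz",s["tcp_rot"]).as_matrix())
E
```

```text
green (array([680.5344, -37.3447]), array([184.739 ,  19.0901]), 89.80928039550781)
plate near corners [[ 396.0979  166.8193]
 [ 400.6105 -250.9693]]
fence top corners FL,FR,BL,BR [[ 665.344   171.0949]
 [ 671.0352 -249.8405]
 [ 691.1632  170.5573]
 [ 694.0816 -248.902 ]]
foot [[ 666.7141  168.772 ]
 [ 673.7778 -248.4228]]
connector top [[610.3365 137.3666]]
[[ 572.4133  239.6821]
 [ 572.7369 -353.074 ]]
die c [519.9573 -56.2413] size [131.4709  99.915 ] yaw 168.1479 yel c [511.207  184.4078] [180.5965  34.5353] ydist 57.989617039246696
0.25 [[-0.0005  0.4393  0.8983]
 [-0.0007  0.8983 -0.4393]
 [-1.     -0.0009 -0.0002]]
```

```bash
cat >> h.py <<'E'
PL[:]=[(.405,.155),(.645,.158),(.645,-.24),(.405,-.24)]
_c=np.array([668.4,-39.0]);FY=0.75
def state():
    s=r.sense();M=Ro.from_euler("xyz",s["tcp_rot"]).as_matrix()
    yz=np.degrees(np.arctan2(M[1,2],M[0,2]))
    print("t",round(s["clock"],2),"tcp mm",s["tcp_pos"]*1000,"tip tilt",np.round(M[2],4),"yawz %.1f"%yz,"w %.2f"%s["width"],"F",s["ft_force"],"j1,6 deg",np.degrees(s["joint_pos"][[0,5]]))
    return s,M,yz
def goto(xy,z=None,yaw=None):
    """print tool-frame shift (cm) after turning ax first"""
    s,M,yz=state(); ax=0
    if yaw is not None:
        ax=-((yaw-yz+180)%360-180); M=M@Ro.from_rotvec([np.radians(ax),0,0]).as_matrix()
    p=s["tcp_pos"]*1000; w=np.array([xy[0]-p[0],xy[1]-p[1],0]); sh=M.T@w/10
    print("goto",xy,"ax %.1f"%ax,"y %.2f z %.2f cm"%(sh[1],sh[2]), "" if z is None else "down x %.2f cm"%((p[2]-z)/10))
def rel(c,th):
    f=np.radians(FY);R=np.array([[np.cos(f),np.sin(f)],[-np.sin(f),np.cos(f)]])
    print("in fence frame: centre",R@(c-_c),"yaw",(th-FY+180)%360-180)
def spot(c,th,u_ang,lat,back):
    """tip xy: from centre, -back along push dir u, +lat to its left"""
    a=np.radians(u_ang);u=np.array([np.cos(a),np.sin(a)]);l=np.array([-u[1],u[0]])
    return c-back*u+lat*l
E
python3 - <<'E'
import re
t=open('h.py').read()
t=t.replace("P=cm(m,d,.042); Y=cm(yel,d,.042)","P=cm(m,d,.042); Y=cm(yel&m,d,.042)")
open('h.py','w').write(t)
E
python3 - <<'E'
from h import *
c,th=die(r.get_image("top")); rel(c,th)
goto(spot(c,th,th-180,50,70),214,th-180)
E
```

```text
die c [519.9573 -56.2413] size [131.4709  99.915 ] yaw 168.1479 yel c [480.5041 -48.0868] [124.4816  19.2484] ydist 40.28690692680675
in fence frame: centre [-148.6557  -15.2968] yaw 167.39789
t 0.3 tcp mm [285.4866 583.8777 404.2794] tip tilt [-1.     -0.0006 -0.0001] yawz -26.1 w 1.00 F [0.2119 0.2692 0.6336] j1,6 deg [53.9669 -9.9754]
goto [461.7189   7.0697] ax -14.2 y -52.83 z 29.09 cm down x 19.03 cm
```

play_rows(
  motion=[
    {"ax": -7.1, "fingers": 0},
    {"ax": -7.1, "fingers": 0},
    {"y": -3.3, "z": 1.82},
    {"y": -3.3, "z": 1.82},
    {"y": -3.3, "z": 1.82},
    {"y": -3.3, "z": 1.82},
    {"y": -3.3, "z": 1.82},
    {"y": -3.3, "z": 1.82},
    {"y": -3.3, "z": 1.82},
    {"y": -3.3, "z": 1.82},
    {"y": -3.3, "z": 1.82},
    {"y": -3.3, "z": 1.82},
  ],
  force=30,
)

```text
schema error: expected keys x, y, z, ax, ay, az, fingers
```

play_rows(
  motion=[
    {"y": -3.3, "z": 1.82},
    {"y": -3.3, "z": 1.82},
    {"y": -3.3, "z": 1.82},
    {"y": -3.3, "z": 1.82},
    {"y": -3.3, "z": 1.82},
    {"y": -3.3, "z": 1.82, "x": 2},
    {"x": 4},
    {"x": 4},
    {"x": 3},
  ],
)

```text
schema error: expected keys x, y, z, ax, ay, az, fingers
```

```bash
python3 - <<'E'
from h import *
c,th=die(r.get_image("top")); rel(c,th)
goto(spot(c,th,th-180,50,70),214,th-180)
E
```

```text
die c [519.938  -56.3327] size [131.4883  99.915 ] yaw 168.1479 yel c [480.5784 -48.1026] [124.4816  19.0965] ydist 40.210897424808536
in fence frame: centre [-148.6761  -15.3879] yaw 167.39789
t 0.35 tcp mm [285.4853 583.9099 404.4071] tip tilt [-1.     -0.0004 -0.0001] yawz -26.1 w 1.00 F [-0.3284 -0.5135 -0.2801] j1,6 deg [53.9688 -9.9747]
goto [461.6997   6.9784] ax -14.2 y -52.84 z 29.10 cm down x 19.04 cm
```

All keys are needed in every row.

play_rows(
  motion=[
    {"x": 0, "y": 0, "z": 0, "ax": -7.1, "ay": 0, "az": 0, "fingers": 0},
    {"x": 0, "y": 0, "z": 0, "ax": -7.1, "ay": 0, "az": 0, "fingers": 0},
    {"x": 0, "y": -3.3, "z": 1.82, "ax": 0, "ay": 0, "az": 0, "fingers": 0},
    {"x": 0, "y": -3.3, "z": 1.82, "ax": 0, "ay": 0, "az": 0, "fingers": 0},
    {"x": 0, "y": -3.3, "z": 1.82, "ax": 0, "ay": 0, "az": 0, "fingers": 0},
    {"x": 0, "y": -3.3, "z": 1.82, "ax": 0, "ay": 0, "az": 0, "fingers": 0},
    {"x": 0, "y": -3.3, "z": 1.82, "ax": 0, "ay": 0, "az": 0, "fingers": 0},
    {"x": 0, "y": -3.3, "z": 1.82, "ax": 0, "ay": 0, "az": 0, "fingers": 0},
    {"x": 0, "y": -3.3, "z": 1.82, "ax": 0, "ay": 0, "az": 0, "fingers": 0},
    {"x": 0, "y": -3.3, "z": 1.82, "ax": 0, "ay": 0, "az": 0, "fingers": 0},
    {"x": 0, "y": -3.3, "z": 1.82, "ax": 0, "ay": 0, "az": 0, "fingers": 0},
    {"x": 0, "y": -3.3, "z": 1.82, "ax": 0, "ay": 0, "az": 0, "fingers": 0},
  ],
  force=30,
)

```text
clock: 1.35
tcp_pos: [0.3958, 0.2219, 0.4049]
tcp_rot: [0.461, 1.57, 0.254]
ft_force: [0.1, 0.6, -0.3]
width: 0.183
```

play_rows(
  motion=[
    {"x": 0, "y": -3.3, "z": 1.82, "ax": 0, "ay": 0, "az": 0, "fingers": 0},
    {"x": 0, "y": -3.3, "z": 1.82, "ax": 0, "ay": 0, "az": 0, "fingers": 0},
    {"x": 0, "y": -3.3, "z": 1.82, "ax": 0, "ay": 0, "az": 0, "fingers": 0},
    {"x": 0, "y": -3.3, "z": 1.82, "ax": 0, "ay": 0, "az": 0, "fingers": 0},
    {"x": 0, "y": -3.3, "z": 1.82, "ax": 0, "ay": 0, "az": 0, "fingers": 0},
    {"x": 2, "y": -3.3, "z": 1.82, "ax": 0, "ay": 0, "az": 0, "fingers": 0},
    {"x": 4, "y": 0, "z": 0, "ax": 0, "ay": 0, "az": 0, "fingers": 0},
    {"x": 4, "y": 0, "z": 0, "ax": 0, "ay": 0, "az": 0, "fingers": 0},
    {"x": 3, "y": 0, "z": 0, "ax": 0, "ay": 0, "az": 0, "fingers": 0},
  ],
)

```text
clock: 2.1
tcp_pos: [0.461, 0.0075, 0.2727]
tcp_rot: [3.072, 1.569, 2.863]
ft_force: [-0.2, -0.0, 0.2]
width: 0.01
```

```bash
python3 - <<'E'
from h import *
c,th=die(r.get_image("top")); rel(c,th)
goto(spot(c,th,th-180,50,70),214,th-180)
E
```

```text
die c [521.4996 -56.6077] size [131.7725  97.1804] yaw 168.0078 yel c [ 469.6306 -104.1229] [10.1004 15.5709] ydist 40.86429703957299
in fence frame: centre [-147.1183  -15.6833] yaw 167.25781
t 2.15 tcp mm [458.6822   8.2195 267.2747] tip tilt [-0.9999  0.0003 -0.0121] yawz -11.9 w 0.01 F [-3.2606  0.7305 -2.8475] j1,6 deg [-13.182 -91.234]
goto [463.4162   6.8456] ax 0.0 y -0.04 z 0.49 cm down x 5.33 cm
```

play_rows(
  motion=[
    {"x": 3, "y": 0, "z": 0, "ax": 0, "ay": 0, "az": 0, "fingers": 0},
    {"x": 2.5, "y": 0, "z": 0, "ax": 0, "ay": 0, "az": 0, "fingers": 0},
    {"x": 0, "y": 0, "z": 0.3, "ax": 0, "ay": 0, "az": 0, "fingers": 0},
    {"x": 0, "y": 0, "z": 0, "ax": 0, "ay": 0, "az": 0, "fingers": 0},
  ],
)

```text
clock: 2.48
tcp_pos: [0.4651, 0.0076, 0.2205]
tcp_rot: [3.127, 1.57, 2.921]
ft_force: [-0.3, 0.3, 0.6]
width: 0.006
```

```bash
python3 - <<'E'
from h import *
state()
for n in("wrist","scene"):
    d=r.get_image(n); cv2.imwrite(f"pics/{n}1.png",d["image"])
E
```

```text
t 2.48 tcp mm [465.1019   7.5976 220.5205] tip tilt [-1.      0.     -0.0012] yawz -11.8 w 0.01 F [-0.2908  0.2927  0.6374] j1,6 deg [-13.0725 -91.225 ]
```

View pics/wrist1.png

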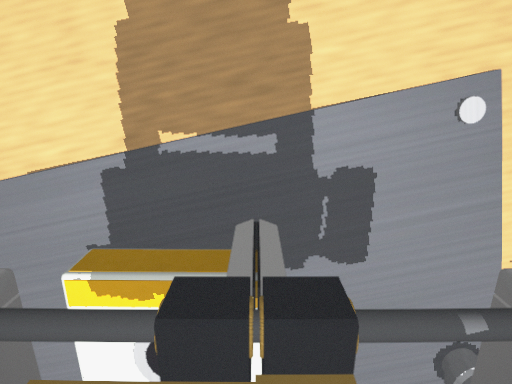

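View pics/scene1.png

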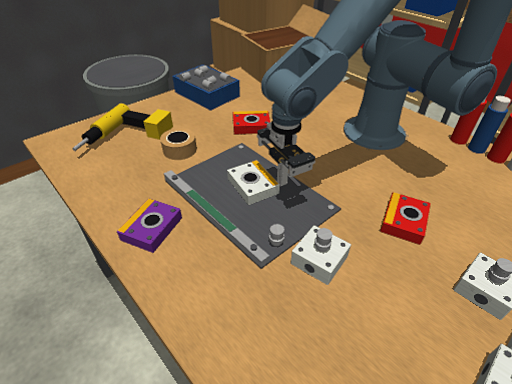

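The wrist view shows the tips (255,240) right in front of the left end of the yellow face, whose edge is at row ~270. First corner push: an arc that turns with the block.

play_rows(
  motion=[
    {"x": 0.6, "y": 0, "z": 0.4, "ax": 0, "ay": 0, "az": 0, "fingers": 0},
    {"x": 0, "y": 0, "z": 0.4, "ax": 0, "ay": 0, "az": 0, "fingers": 0},
    {"x": 0, "y": 0.25, "z": 0.78, "ax": 5, "ay": 0, "az": 0, "fingers": 0},
    {"x": 0, "y": 0.45, "z": 0.78, "ax": 5, "ay": 0, "az": 0, "fingers": 0},
    {"x": 0, "y": 0.45, "z": 0.78, "ax": 5, "ay": 0, "az": 0, "fingers": 0},
    {"x": 0, "y": 0.45, "z": 0.78, "ax": 5, "ay": 0, "az": 0, "fingers": 0},
    {"x": 0, "y": 0.45, "z": 0.78, "ax": 5, "ay": 0, "az": 0, "fingers": 0},
    {"x": 0, "y": 0.45, "z": 0.78, "ax": 5, "ay": 0, "az": 0, "fingers": 0},
    {"x": 0, "y": 0, "z": 0, "ax": 0, "ay": 0, "az": 0, "fingers": 0},
  ],
)

```text
clock: 3.33
tcp_pos: [0.5266, 0.0092, 0.2149]
tcp_rot: [0.697, 1.569, -0.035]
ft_force: [0.9, -0.3, 0.2]
width: 0.003
```

```bash
python3 - <<'E'
from h import *
state()
for n in("top","scene"):
    d=r.get_image(n); cv2.imwrite(f"pics/{n}2.png",d["image"][100:280,150:400].repeat(3,0).repeat(3,1) if n=="top" else d["image"])
E
```

```text
t 3.33 tcp mm [526.6447   9.1915 214.8665] tip tilt [-1.      0.001   0.0012] yawz -41.9 w 0.00 F [ 0.8919 -0.268   0.1768] j1,6 deg [-11.346  -59.4341]
```

View pics/top2.png

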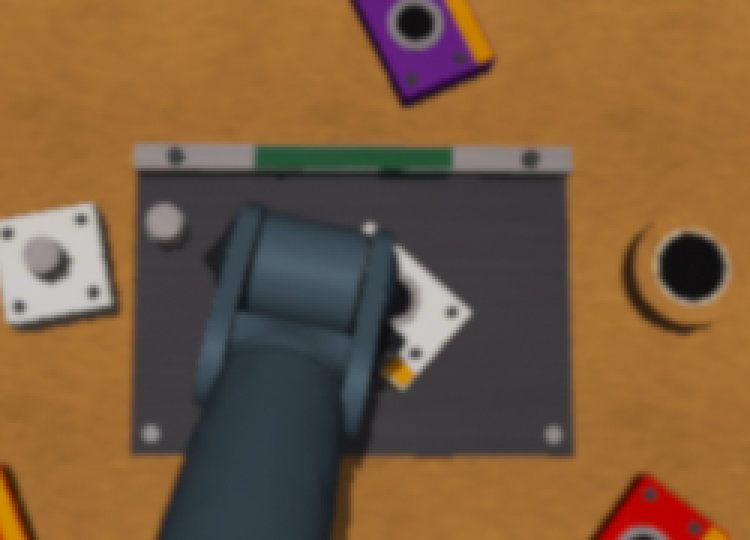

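View pics/scene2.png

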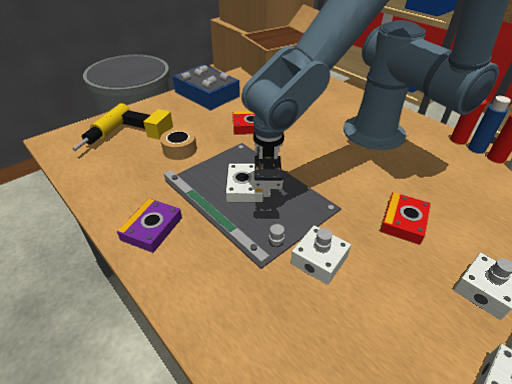

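The block turned with the finger: its right edge in the top view now runs (400,385) to (470,310). I'll continue the same arc.

play_rows(
  motion=[
    {"x": 0, "y": 0.45, "z": 0.78, "ax": 5, "ay": 0, "az": 0, "fingers": 0},
    {"x": 0, "y": 0.45, "z": 0.78, "ax": 5, "ay": 0, "az": 0, "fingers": 0},
    {"x": 0, "y": 0.45, "z": 0.78, "ax": 5, "ay": 0, "az": 0, "fingers": 0},
    {"x": 0, "y": 0.45, "z": 0.78, "ax": 5, "ay": 0, "az": 0, "fingers": 0},
    {"x": 0, "y": 0.45, "z": 0.78, "ax": 5, "ay": 0, "az": 0, "fingers": 0},
    {"x": 0, "y": 0, "z": 0, "ax": 0, "ay": 0, "az": 0, "fingers": 0},
    {"x": 0, "y": 0, "z": -1, "ax": 0, "ay": 0, "az": 0, "fingers": 0},
    {"x": -4, "y": 0, "z": 0, "ax": 0, "ay": 0, "az": 0, "fingers": 0},
    {"x": -3, "y": 0, "z": 0, "ax": 0, "ay": 0, "az": 0, "fingers": 0},
    {"x": 0, "y": 2.5, "z": -3, "ax": 0, "ay": 0, "az": 0, "fingers": 0},
    {"x": 0, "y": 2.5, "z": -3, "ax": 0, "ay": 0, "az": 0, "fingers": 0},
    {"x": 0, "y": 2.5, "z": -3, "ax": 0, "ay": 0, "az": 0, "fingers": 0},
  ],
)

```text
clock: 4.43
tcp_pos: [0.596, 0.1156, 0.2854]
tcp_rot: [1.079, 1.569, -0.086]
ft_force: [1.1, 0.4, 0.1]
width: 0.005
```

```bash
python3 - <<'E'
from h import *
d=r.get_image("top"); cv2.imwrite("pics/top3.png",d["image"][100:280,150:400].repeat(3,0).repeat(3,1))
c,th=die(d); rel(c,th)
goto(spot(c,th,th,50,70),214,th)
E
```

```text
die c [547.1547 -83.894 ] size [132.1821 101.9014] yaw 114.85946 yel c [531.1793 -48.0689] [124.2657  17.8043] ydist 39.221573108284474
in fence frame: centre [-121.8226  -43.3031] yaw 114.10947
t 4.48 tcp mm [596.6024 121.0087 285.367 ] tip tilt [-1.      0.0042 -0.0015] yawz -66.5 w 0.01 F [-2.3688  1.9473  0.9899] j1,6 deg [  0.7834 -22.8155]
goto [ 531.2151 -168.4276] ax 178.7 y 18.10 z -23.51 cm down x 7.14 cm
```

View pics/top3.png

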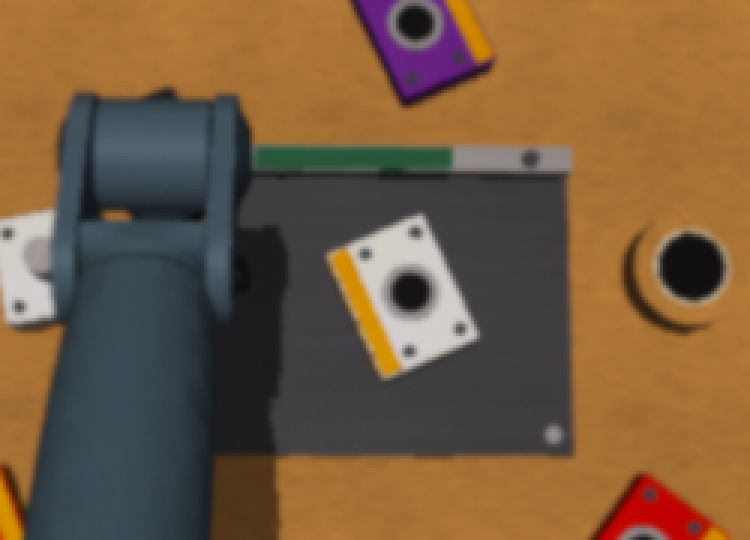

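```bash
python3 - <<'E'
from h import *
c,th=np.array([547.2,-83.9]),114.86
goto(spot(c,th,th,50,72),214,th-180)
E
```

```text
t 4.48 tcp mm [596.6024 121.0087 285.367 ] tip tilt [-1.      0.0042 -0.0015] yawz -66.5 w 0.01 F [-2.3688  1.9473  0.9899] j1,6 deg [  0.7834 -22.8155]
goto [ 532.1021 -170.2484] ax -1.3 y -18.10 z 23.72 cm down x 7.14 cm
```

play_rows(
  motion=[
    {"x": 0, "y": -2.0, "z": 2.65, "ax": -1.3, "ay": 0, "az": 0, "fingers": 0},
    {"x": 0, "y": -2.0, "z": 2.65, "ax": 0, "ay": 0, "az": 0, "fingers": 0},
    {"x": 0, "y": -2.0, "z": 2.65, "ax": 0, "ay": 0, "az": 0, "fingers": 0},
    {"x": 0, "y": -2.0, "z": 2.65, "ax": 0, "ay": 0, "az": 0, "fingers": 0},
    {"x": 0, "y": -2.0, "z": 2.65, "ax": 0, "ay": 0, "az": 0, "fingers": 0},
    {"x": 0, "y": -2.0, "z": 2.65, "ax": 0, "ay": 0, "az": 0, "fingers": 0},
    {"x": 0, "y": -2.0, "z": 2.65, "ax": 0, "ay": 0, "az": 0, "fingers": 0},
    {"x": 0, "y": -2.0, "z": 2.65, "ax": 0, "ay": 0, "az": 0, "fingers": 0},
    {"x": 0, "y": -2.0, "z": 2.65, "ax": 0, "ay": 0, "az": 0, "fingers": 0},
    {"x": 0, "y": 0, "z": 0, "ax": 0, "ay": 0, "az": 0, "fingers": 0},
    {"x": 0, "y": 0, "z": 0, "ax": 0, "ay": 0, "az": 0, "fingers": 0},
  ],
)

```text
clock: 5.4
tcp_pos: [0.5298, -0.1779, 0.2842]
tcp_rot: [1.922, 1.571, 0.778]
ft_force: [-0.1, 1.4, -0.4]
width: 0.007
```

```bash
python3 - <<'E'
from h import *
c,th=np.array([547.2,-83.9]),114.86
goto(spot(c,th,th,50,70),214,th-180)
E
```

```text
t 5.4 tcp mm [ 529.764  -177.9216  284.2462] tip tilt [-1.      0.0002 -0.0001] yawz -65.6 w 0.01 F [-0.0549  1.3582 -0.3541] j1,6 deg [-30.1901 -54.6054]
goto [ 531.2613 -168.4338] ax -0.4 y 0.53 z -0.80 cm down x 7.02 cm
```

play_rows(
  motion=[
    {"x": 3.5, "y": 0, "z": 0, "ax": 0, "ay": 0, "az": 0, "fingers": 0},
    {"x": 3.5, "y": 0.5, "z": 0, "ax": 0, "ay": 0, "az": 0, "fingers": 0},
    {"x": 0, "y": 0, "z": 0, "ax": 0, "ay": 0, "az": 0, "fingers": 0},
    {"x": 0, "y": 0, "z": -0.9, "ax": 0, "ay": 0, "az": 0, "fingers": 0},
    {"x": 0, "y": 0, "z": -0.9, "ax": 0, "ay": 0, "az": 0, "fingers": 0},
    {"x": 0, "y": -0.25, "z": -0.78, "ax": 5, "ay": 0, "az": 0, "fingers": 0},
    {"x": 0, "y": -0.45, "z": -0.78, "ax": 5, "ay": 0, "az": 0, "fingers": 0},
    {"x": 0, "y": -0.45, "z": -0.78, "ax": 5, "ay": 0, "az": 0, "fingers": 0},
    {"x": 0, "y": -0.45, "z": -0.78, "ax": 5, "ay": 0, "az": 0, "fingers": 0},
    {"x": 0, "y": -0.45, "z": -0.78, "ax": 5, "ay": 0, "az": 0, "fingers": 0},
    {"x": 0, "y": 0, "z": 0, "ax": 0, "ay": 0, "az": 0, "fingers": 0},
  ],
)

```text
clock: 6.32
tcp_pos: [0.4979, -0.1247, 0.2165]
tcp_rot: [1.09, 1.567, -0.49]
ft_force: [-0.8, 0.1, 0.7]
width: 0.003
```

```bash
python3 - <<'E'
from h import *
d=r.get_image("top"); cv2.imwrite("pics/top4.png",d["image"][100:280,150:400].repeat(3,0).repeat(3,1))
state()
E
```

```text
t 6.37 tcp mm [ 498.3869 -125.2715  216.4403] tip tilt [-1.      0.0035  0.0015] yawz -90.4 w 0.01 F [ 0.5546 -0.0024 -0.3794] j1,6 deg [-26.7679 -26.4191]
```

View pics/top4.png

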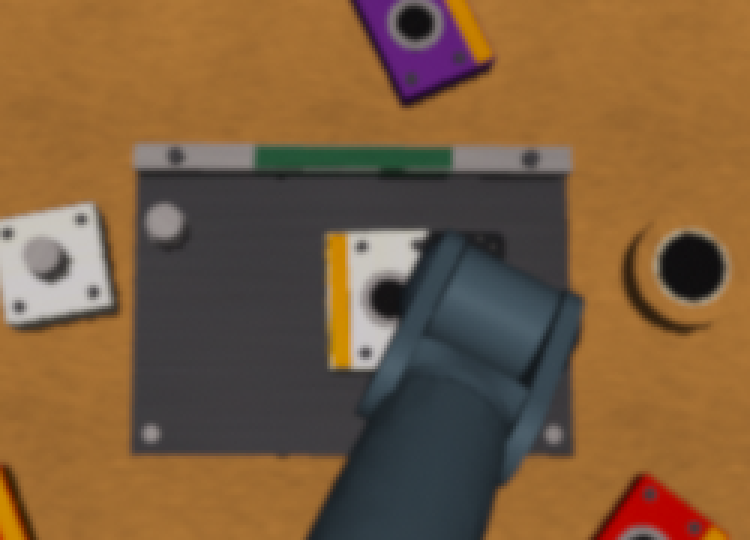

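The block now stands at about 90°: its yellow edge is vertical at column ~338. I'll continue the arc another 35°.

play_rows(
  motion=[
    {"x": 0, "y": -0.45, "z": -0.78, "ax": 5, "ay": 0, "az": 0, "fingers": 0},
    {"x": 0, "y": -0.45, "z": -0.78, "ax": 5, "ay": 0, "az": 0, "fingers": 0},
    {"x": 0, "y": -0.45, "z": -0.78, "ax": 5, "ay": 0, "az": 0, "fingers": 0},
    {"x": 0, "y": -0.45, "z": -0.78, "ax": 5, "ay": 0, "az": 0, "fingers": 0},
    {"x": 0, "y": -0.45, "z": -0.78, "ax": 5, "ay": 0, "az": 0, "fingers": 0},
    {"x": 0, "y": -0.45, "z": -0.78, "ax": 5, "ay": 0, "az": 0, "fingers": 0},
    {"x": 0, "y": -0.45, "z": -0.78, "ax": 5, "ay": 0, "az": 0, "fingers": 0},
    {"x": 0, "y": 0, "z": 0, "ax": 0, "ay": 0, "az": 0, "fingers": 0},
    {"x": 0, "y": 0, "z": 1, "ax": 0, "ay": 0, "az": 0, "fingers": 0},
    {"x": -3, "y": 0, "z": 0.5, "ax": 0, "ay": 0, "az": 0, "fingers": 0},
    {"x": -4, "y": 0, "z": 0, "ax": 0, "ay": 0, "az": 0, "fingers": 0},
  ],
)

```text
clock: 7.28
tcp_pos: [0.472, -0.0787, 0.2819]
tcp_rot: [-1.387, 1.563, 2.707]
ft_force: [0.4, 0.4, 0.8]
width: 0.007
```

play_rows(
  motion=[
    {"x": 0, "y": -3, "z": 2, "ax": 0, "ay": 0, "az": 0, "fingers": 0},
    {"x": 0, "y": -3, "z": 2, "ax": 0, "ay": 0, "az": 0, "fingers": 0},
    {"x": 0, "y": -2, "z": 2, "ax": 0, "ay": 0, "az": 0, "fingers": 0},
    {"x": 0, "y": 0, "z": 0, "ax": 0, "ay": 0, "az": 0, "fingers": 0},
  ],
)

```text
clock: 7.62
tcp_pos: [0.3704, -0.0803, 0.2832]
tcp_rot: [-1.376, 1.569, 2.717]
ft_force: [0.7, 0.3, -0.7]
width: 0.004
```

```bash
python3 - <<'E'
from h import *
d=r.get_image("top"); cv2.imwrite("pics/top5.png",d["image"][100:280,150:400].repeat(3,0).repeat(3,1))
c,th=die(d); rel(c,th)
goto(spot(c,th,th,50,70),214,th-180)
E
```

```text
die c [554.4973 -39.5547] size [ 98.7471 131.4023] yaw 59.77701 yel c [575.3425  -4.8574] [ 18.0978 125.5491] ydist 40.47379061648121
in fence frame: centre [-113.9002    0.9362] yaw 59.027008
t 7.67 tcp mm [372.2518 -80.7924 284.0531] tip tilt [-1.      0.0011 -0.0005] yawz -125.6 w 0.00 F [ 0.1979 -0.3832 -0.1962] j1,6 deg [-29.4444   6.0974]
goto [476.058  -74.8715] ax -5.3 y 8.67 z -5.74 cm down x 7.01 cm
```

View pics/top5.png

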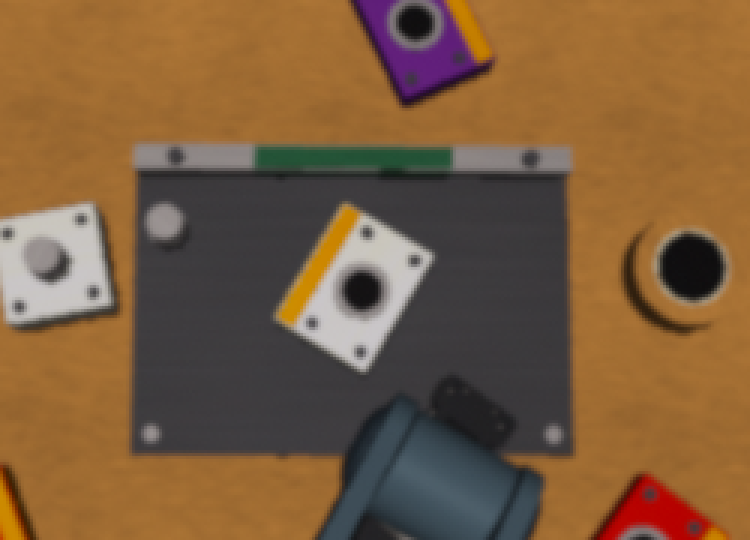

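```bash
python3 - <<'E'
from h import *
c,th=np.array([554.5,-39.55]),59.78
goto(spot(c,th,th-180,50,70),214,th-180)
E
```

```text
t 7.67 tcp mm [372.2518 -80.7924 284.0531] tip tilt [-1.      0.0011 -0.0005] yawz -125.6 w 0.00 F [ 0.1979 -0.3832 -0.1962] j1,6 deg [-29.4444   6.0974]
goto [632.9375  -4.2291] ax -5.3 y 18.67 z -19.74 cm down x 7.01 cm
```

play_rows(
  motion=[
    {"x": 0, "y": 0, "z": 0, "ax": -5.3, "ay": 0, "az": 0, "fingers": 0},
    {"x": 0, "y": 1.87, "z": -1.97, "ax": 0, "ay": 0, "az": 0, "fingers": 0},
    {"x": 0, "y": 1.87, "z": -1.97, "ax": 0, "ay": 0, "az": 0, "fingers": 0},
    {"x": 0, "y": 1.87, "z": -1.97, "ax": 0, "ay": 0, "az": 0, "fingers": 0},
    {"x": 0, "y": 1.87, "z": -1.97, "ax": 0, "ay": 0, "az": 0, "fingers": 0},
    {"x": 0, "y": 1.87, "z": -1.97, "ax": 0, "ay": 0, "az": 0, "fingers": 0},
    {"x": 0, "y": 1.87, "z": -1.97, "ax": 0, "ay": 0, "az": 0, "fingers": 0},
    {"x": 0, "y": 1.87, "z": -1.97, "ax": 0, "ay": 0, "az": 0, "fingers": 0},
    {"x": 0, "y": 1.87, "z": -1.97, "ax": 0, "ay": 0, "az": 0, "fingers": 0},
    {"x": 0, "y": 1.87, "z": -1.97, "ax": 0, "ay": 0, "az": 0, "fingers": 0},
    {"x": 0, "y": 1.87, "z": -1.97, "ax": 0, "ay": 0, "az": 0, "fingers": 0},
    {"x": 0, "y": 0, "z": 0, "ax": 0, "ay": 0, "az": 0, "fingers": 0},
  ],
)

```text
clock: 8.67
tcp_pos: [0.6389, -0.004, 0.2843]
tcp_rot: [2.15, 1.567, 0.054]
ft_force: [0.5, -1.2, -0.5]
width: 0.005
```

play_rows(
  motion=[
    {"x": 0, "y": 0, "z": 0, "ax": 0, "ay": 0, "az": 0, "fingers": 0},
    {"x": 0, "y": 0, "z": 0, "ax": 0, "ay": 0, "az": 0, "fingers": 0},
  ],
)

```text
clock: 8.83
tcp_pos: [0.6349, -0.0048, 0.2836]
tcp_rot: [-1.32, 1.57, 2.865]
ft_force: [-0.1, -0.4, 0.3]
width: 0.006
```

```bash
python3 - <<'E'
from h import *
c,th=np.array([554.5,-39.55]),59.78
goto(spot(c,th,th-180,50,70),214,th-180)
for n in("wrist",):
    d=r.get_image(n); cv2.imwrite(f"pics/{n}6.png",d["image"])
E
```

```text
t 8.83 tcp mm [634.8841  -4.8086 283.554 ] tip tilt [-1.     -0.0008  0.0002] yawz -120.2 w 0.01 F [-0.0599 -0.4351  0.2591] j1,6 deg [-10.65    19.5495]
goto [632.9375  -4.2291] ax 0.0 y -0.20 z 0.05 cm down x 6.96 cm
```

View pics/wrist6.png

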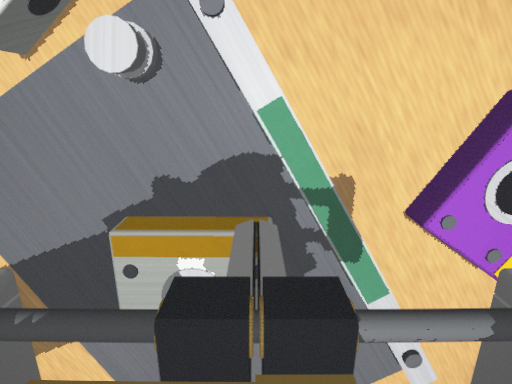

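The tips are at (255,225), above the gap between the yellow face and the fence. I'll descend, then push this corner away from the fence.

play_rows(
  motion=[
    {"x": 3, "y": 0, "z": 0, "ax": 0, "ay": 0, "az": 0, "fingers": 0},
    {"x": 3, "y": 0, "z": 0, "ax": 0, "ay": 0, "az": 0, "fingers": 0},
    {"x": 0.9, "y": 0, "z": 0, "ax": 0, "ay": 0, "az": 0, "fingers": 0},
    {"x": 0, "y": 0, "z": 0.6, "ax": 0, "ay": 0, "az": 0, "fingers": 0},
    {"x": 0, "y": 0, "z": 0.6, "ax": 0, "ay": 0, "az": 0, "fingers": 0},
    {"x": 0, "y": 0.25, "z": 0.78, "ax": 5, "ay": 0, "az": 0, "fingers": 0},
    {"x": 0, "y": 0.45, "z": 0.78, "ax": 5, "ay": 0, "az": 0, "fingers": 0},
    {"x": 0, "y": 0.45, "z": 0.78, "ax": 5, "ay": 0, "az": 0, "fingers": 0},
    {"x": 0, "y": 0.45, "z": 0.78, "ax": 5, "ay": 0, "az": 0, "fingers": 0},
    {"x": 0, "y": 0.45, "z": 0.78, "ax": 5, "ay": 0, "az": 0, "fingers": 0},
    {"x": 0, "y": 0, "z": 0, "ax": 0, "ay": 0, "az": 0, "fingers": 0},
  ],
)

```text
clock: 9.8
tcp_pos: [0.6194, -0.0599, 0.2178]
tcp_rot: [2.187, 1.567, -0.351]
ft_force: [-0.3, 0.2, 0.5]
width: 0.005
```

play_rows(
  motion=[
    {"x": 0, "y": 0, "z": -1.0, "ax": 0, "ay": 0, "az": 0, "fingers": 0},
    {"x": -3.5, "y": 0, "z": 0, "ax": 0, "ay": 0, "az": 0, "fingers": 0},
    {"x": -3.5, "y": 0, "z": 0, "ax": 0, "ay": 0, "az": 0, "fingers": 0},
    {"x": 0, "y": 3.5, "z": 0, "ax": 0, "ay": 0, "az": 0, "fingers": 0},
    {"x": 0, "y": 3.5, "z": 0, "ax": 0, "ay": 0, "az": 0, "fingers": 0},
    {"x": 0, "y": 3.5, "z": 0, "ax": 0, "ay": 0, "az": 0, "fingers": 0},
    {"x": 0, "y": 3.5, "z": 0, "ax": 0, "ay": 0, "az": 0, "fingers": 0},
    {"x": 0, "y": 0, "z": 0, "ax": 0, "ay": 0, "az": 0, "fingers": 0},
  ],
)

```text
clock: 10.47
tcp_pos: [0.7096, -0.1716, 0.2866]
tcp_rot: [1.947, 1.566, -0.589]
ft_force: [1.4, 0.1, 0.8]
width: 0.008
```

```bash
python3 - <<'E'
from h import *
d=r.get_image("top"); cv2.imwrite("pics/top7.png",d["image"][100:280,150:400].repeat(3,0).repeat(3,1))
c,th=die(d); rel(c,th)
goto(spot(c,th,th,50,70),214,th-180)
E
```

```text
die c [558.8542 -19.9478] size [ 67.738  142.1399] yaw -112.22964 yel c [572.542  -32.1934] [ 20.0111 119.1339] ydist 6.157053432792964
in fence frame: centre [-109.287    20.4844] yaw -112.97964
t 10.52 tcp mm [ 708.5498 -169.3656  286.1108] tip tilt [-1.      0.0022 -0.0013] yawz -145.3 w 0.00 F [ 0.2989  0.4864 -0.0447] j1,6 deg [-22.3342  32.9494]
goto [631.6203  25.9334] ax 146.9 y 14.51 z 15.17 cm down x 7.21 cm
```

View pics/top7.png

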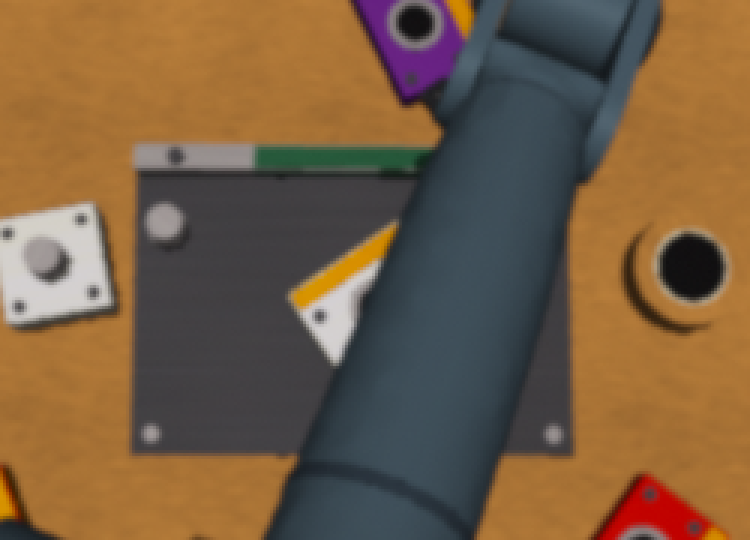

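The arm hides the block's right half. I'll move the hand to the near side, where the next push starts.

```bash
python3 - <<'E'
from h import *
goto((390,-90))
E
```

```text
t 10.52 tcp mm [ 708.5498 -169.3656  286.1108] tip tilt [-1.      0.0022 -0.0013] yawz -145.3 w 0.00 F [ 0.2989  0.4864 -0.0447] j1,6 deg [-22.3342  32.9494]
goto (390, -90) ax 0.0 y -24.67 z 21.66 cm
```

play_rows(
  motion=[
    {"x": 0, "y": -2.47, "z": 2.17, "ax": 0, "ay": 0, "az": 0, "fingers": 0},
    {"x": 0, "y": -2.47, "z": 2.17, "ax": 0, "ay": 0, "az": 0, "fingers": 0},
    {"x": 0, "y": -2.47, "z": 2.17, "ax": 0, "ay": 0, "az": 0, "fingers": 0},
    {"x": 0, "y": -2.47, "z": 2.17, "ax": 0, "ay": 0, "az": 0, "fingers": 0},
    {"x": 0, "y": -2.47, "z": 2.17, "ax": 0, "ay": 0, "az": 0, "fingers": 0},
    {"x": 0, "y": -2.47, "z": 2.17, "ax": 0, "ay": 0, "az": 0, "fingers": 0},
    {"x": 0, "y": -2.47, "z": 2.17, "ax": 0, "ay": 0, "az": 0, "fingers": 0},
    {"x": 0, "y": -2.47, "z": 2.17, "ax": 0, "ay": 0, "az": 0, "fingers": 0},
    {"x": 0, "y": -2.47, "z": 2.17, "ax": 0, "ay": 0, "az": 0, "fingers": 0},
    {"x": 0, "y": -2.47, "z": 2.17, "ax": 0, "ay": 0, "az": 0, "fingers": 0},
    {"x": 0, "y": 0, "z": 0, "ax": 0, "ay": 0, "az": 0, "fingers": 0},
    {"x": 0, "y": 0, "z": 0, "ax": 0, "ay": 0, "az": 0, "fingers": 0},
  ],
)

```text
clock: 11.52
tcp_pos: [0.3867, -0.0866, 0.2853]
tcp_rot: [2.199, 1.569, -0.334]
ft_force: [0.6, 0.1, 0.8]
width: 0.003
```

```bash
python3 - <<'E'
from h import *
d=r.get_image("top"); cv2.imwrite("pics/top8.png",d["image"][100:280,150:400].repeat(3,0).repeat(3,1))
c,th=die(d); rel(c,th)
goto(spot(c,th,th,50,70),214,th-180)
E
```

```text
die c [541.7712 -57.0398] size [ 98.8367 131.5943] yaw 35.16835 yel c [574.9175 -34.1832] [ 18.0952 125.1202] ydist 40.26087101205758
in fence frame: centre [-126.854   -16.3808] yaw 34.41835
t 11.57 tcp mm [387.948  -87.314  285.9175] tip tilt [-1.      0.002  -0.0012] yawz -145.2 w 0.00 F [0.489  0.7712 0.0433] j1,6 deg [-29.1353  26.0118]
goto [455.7498 -56.4853] ax -0.3 y 1.39 z -7.32 cm down x 7.19 cm
```

View pics/top8.png

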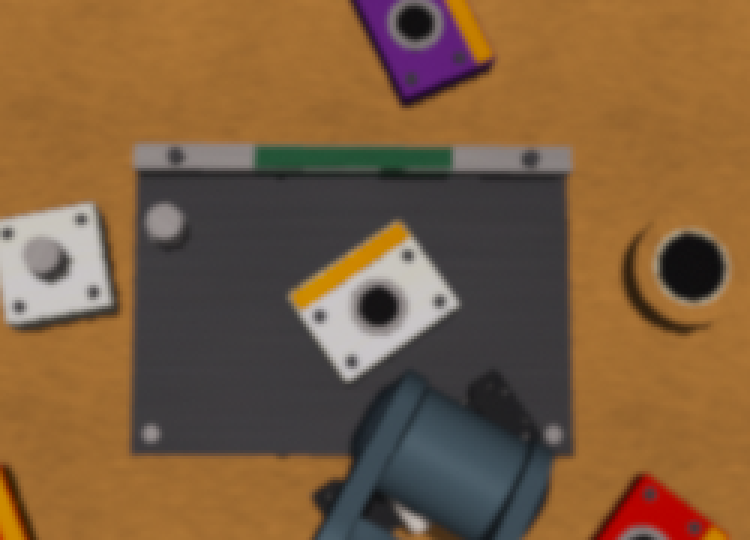

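play_rows(
  motion=[
    {"x": 0, "y": 0.7, "z": -3.5, "ax": 0, "ay": 0, "az": 0, "fingers": 0},
    {"x": 0, "y": 0.7, "z": -3.5, "ax": 0, "ay": 0, "az": 0, "fingers": 0},
    {"x": 0, "y": 0, "z": 0, "ax": 0, "ay": 0, "az": 0, "fingers": 0},
    {"x": 0, "y": 0, "z": 0, "ax": 0, "ay": 0, "az": 0, "fingers": 0},
    {"x": 3.5, "y": 0, "z": 0, "ax": 0, "ay": 0, "az": 0, "fingers": 0},
    {"x": 3.6, "y": 0, "z": 0, "ax": 0, "ay": 0, "az": 0, "fingers": 0},
    {"x": 0, "y": 0, "z": 0, "ax": 0, "ay": 0, "az": 0, "fingers": 0},
    {"x": 0, "y": 0, "z": 0, "ax": 0, "ay": 0, "az": 0, "fingers": 0},
  ],
)

```text
clock: 12.23
tcp_pos: [0.4526, -0.0595, 0.2129]
tcp_rot: [-0.981, 1.566, 2.767]
ft_force: [-0.3, 0.4, 0.5]
width: 0.001
```

```bash
python3 - <<'E'
from h import *
c,th=np.array([541.8,-57]),35.17
goto(spot(c,th,th,50,58),214,th-180)
E
```

```text
t 12.23 tcp mm [452.6465 -59.5195 212.9304] tip tilt [-1.     -0.0041  0.0028] yawz -145.3 w 0.00 F [-0.2977  0.3505  0.4945] j1,6 deg [-21.7692  33.4934]
goto [465.5879 -49.5359] ax -0.4 y -0.07 z -1.63 cm down x -0.11 cm
```

play_rows(
  motion=[
    {"x": 0, "y": 0, "z": -0.8, "ax": 0, "ay": 0, "az": 0, "fingers": 0},
    {"x": 0, "y": 0, "z": -0.9, "ax": 0, "ay": 0, "az": 0, "fingers": 0},
    {"x": 0, "y": -0.4, "z": -0.78, "ax": 5, "ay": 0, "az": 0, "fingers": 0},
    {"x": 0, "y": -0.45, "z": -0.78, "ax": 5, "ay": 0, "az": 0, "fingers": 0},
    {"x": 0, "y": -0.45, "z": -0.78, "ax": 5, "ay": 0, "az": 0, "fingers": 0},
    {"x": 0, "y": -0.45, "z": -0.78, "ax": 5, "ay": 0, "az": 0, "fingers": 0},
    {"x": 0, "y": -0.45, "z": -0.78, "ax": 5, "ay": 0, "az": 0, "fingers": 0},
    {"x": 0, "y": -0.45, "z": -0.78, "ax": 5, "ay": 0, "az": 0, "fingers": 0},
    {"x": 0, "y": -0.35, "z": -0.62, "ax": 4, "ay": 0, "az": 0, "fingers": 0},
    {"x": 0, "y": 0, "z": 0, "ax": 0, "ay": 0, "az": 0, "fingers": 0},
    {"x": 0, "y": 0, "z": 1.0, "ax": 0, "ay": 0, "az": 0, "fingers": 0},
    {"x": -3.5, "y": 0, "z": 0.5, "ax": 0, "ay": 0, "az": 0, "fingers": 0},
  ],
)

```text
clock: 13.23
tcp_pos: [0.4884, -0.0037, 0.2449]
tcp_rot: [-0.239, 1.56, 2.917]
ft_force: [0.2, 0.2, -0.7]
width: 0.004
```

play_rows(
  motion=[
    {"x": -3.5, "y": 0, "z": 3, "ax": 0, "ay": 0, "az": 0, "fingers": 1},
    {"x": 0, "y": 0, "z": 3.5, "ax": 0, "ay": 0, "az": 0, "fingers": 1},
    {"x": 0, "y": 0, "z": 0, "ax": 0, "ay": 0, "az": 0, "fingers": 1},
    {"x": 0, "y": 0, "z": 0, "ax": 0, "ay": 0, "az": 0, "fingers": 1},
  ],
)

```text
clock: 13.57
tcp_pos: [0.4278, -0.005, 0.2814]
tcp_rot: [2.853, 1.568, -0.275]
ft_force: [1.1, -0.5, -0.0]
width: 0.251
```

```bash
python3 - <<'E'
from h import *
d=r.get_image("top"); cv2.imwrite("pics/top9.png",d["image"][100:280,150:400].repeat(3,0).repeat(3,1))
c,th=die(d); rel(c,th)
goto(spot(c,th,th,0,75),214,th-180)
E
```

```text
die c [566.9202 -50.0116] size [100.0639 131.2988] yaw 0.7674687 yel c [607.6488 -49.4301] [ 18.6421 121.4122] ydist 40.73277079880436
in fence frame: centre [-101.6153   -9.6824] yaw 0.017471313
t 13.62 tcp mm [428.9561  -5.2011 281.5451] tip tilt [-1.      0.0008 -0.0027] yawz -179.2 w 0.29 F [ 0.5062 -0.4115 -0.1177] j1,6 deg [-15.912   73.3239]
goto [491.9269 -51.0162] ax -0.0 y 4.67 z -6.24 cm down x 6.75 cm
```

View pics/top9.png

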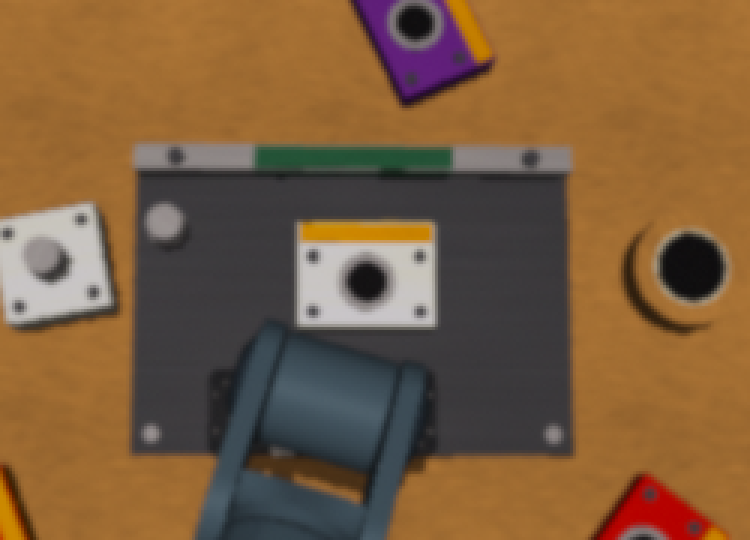

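The yellow face is now at 0.0° to the fence with 51 mm of clearance, and y is −10 mm. Next I'll centre the opened fingers behind it for the straight push.

play_rows(
  motion=[
    {"x": 0, "y": 1.55, "z": -2.0, "ax": 0, "ay": 0, "az": 0, "fingers": 1},
    {"x": 0, "y": 1.55, "z": -2.0, "ax": 0, "ay": 0, "az": 0, "fingers": 1},
    {"x": 0, "y": 1.55, "z": -2.0, "ax": 0, "ay": 0, "az": 0, "fingers": 1},
    {"x": 0, "y": 0, "z": 0, "ax": 0, "ay": 0, "az": 0, "fingers": 1},
    {"x": 0, "y": 0, "z": 0, "ax": 0, "ay": 0, "az": 0, "fingers": 1},
    {"x": 3.3, "y": 0, "z": 0, "ax": 0, "ay": 0, "az": 0, "fingers": 1},
    {"x": 3.3, "y": 0, "z": 0, "ax": 0, "ay": 0, "az": 0, "fingers": 1},
    {"x": 0, "y": 0, "z": 0, "ax": 0, "ay": 0, "az": 0, "fingers": 1},
    {"x": 0, "y": 0, "z": 0, "ax": 0, "ay": 0, "az": 0, "fingers": 1},
  ],
)

```text
clock: 14.37
tcp_pos: [0.4887, -0.0501, 0.2133]
tcp_rot: [-0.353, 1.566, 2.803]
ft_force: [-0.6, 0.1, 0.0]
width: 0.932
```

```bash
python3 - <<'E'
from h import *
c,th=np.array([566.9,-50]),.77
goto(spot(c,th,th,0,58),214,FY-180)
E
```

```text
t 14.37 tcp mm [488.7293 -50.0851 213.2849] tip tilt [-1.     -0.0018  0.0048] yawz -179.2 w 0.93 F [-0.6048  0.1215  0.0054] j1,6 deg [-19.1011  70.1101]
goto [508.9052 -50.7794] ax 0.0 y 0.10 z -2.02 cm down x -0.07 cm
```

play_rows(
  motion=[
    {"x": 0, "y": 0, "z": -0.8, "ax": 0, "ay": 0, "az": 0, "fingers": 1},
    {"x": 0, "y": 0, "z": -0.8, "ax": 0, "ay": 0, "az": 0, "fingers": 1},
    {"x": 0, "y": 0, "z": -0.5, "ax": 0, "ay": 0, "az": 0, "fingers": 1},
    {"x": 0, "y": 0, "z": -0.5, "ax": 0, "ay": 0, "az": 0, "fingers": 1},
    {"x": 0, "y": 0, "z": -0.5, "ax": 0, "ay": 0, "az": 0, "fingers": 1},
    {"x": 0, "y": 0, "z": -0.5, "ax": 0, "ay": 0, "az": 0, "fingers": 1},
    {"x": 0, "y": 0, "z": -0.5, "ax": 0, "ay": 0, "az": 0, "fingers": 1},
    {"x": 0, "y": 0, "z": -0.5, "ax": 0, "ay": 0, "az": 0, "fingers": 1},
    {"x": 0, "y": 0, "z": -0.5, "ax": 0, "ay": 0, "az": 0, "fingers": 1},
    {"x": 0, "y": 0, "z": -0.5, "ax": 0, "ay": 0, "az": 0, "fingers": 1},
    {"x": 0, "y": 0, "z": -0.5, "ax": 0, "ay": 0, "az": 0, "fingers": 1},
    {"x": 0, "y": 0, "z": 0, "ax": 0, "ay": 0, "az": 0, "fingers": 1},
  ],
)

```text
clock: 15.37
tcp_pos: [0.5517, -0.05, 0.2163]
tcp_rot: [0.312, 1.57, -2.815]
ft_force: [-4.8, -0.2, 4.7]
width: 0.998
```

```bash
python3 - <<'E'
from h import *
state()
d=r.get_image("top"); cv2.imwrite("pics/top10.png",d["image"][100:280,150:400].repeat(3,0).repeat(3,1))
E
```

```text
t 15.37 tcp mm [551.6606 -50.0262 216.2755] tip tilt [-1.      0.0003  0.001 ] yawz -179.2 w 1.00 F [-4.8459 -0.2342  4.6615] j1,6 deg [-16.9052  72.3301]
```

View pics/top10.png

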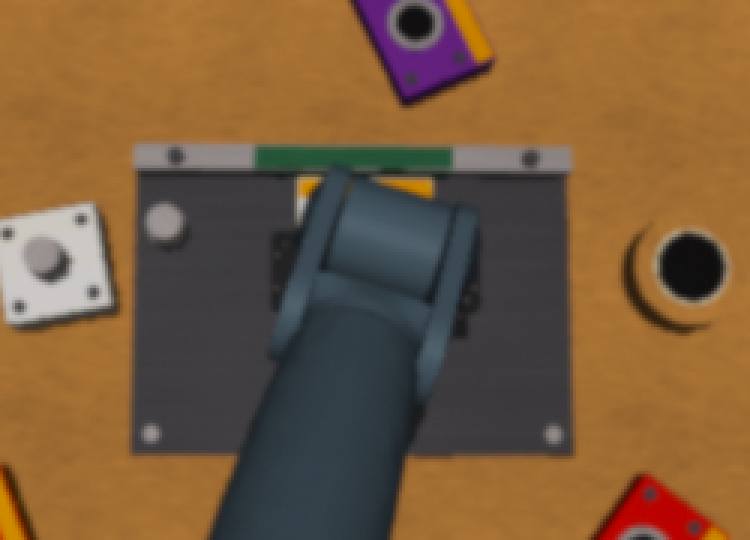

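The block slides straight: its yellow edge is parallel to the green band at row ~185, with about 9 mm to go. I'll finish slowly while watching the force.

play_rows(
  motion=[
    {"x": 0, "y": 0, "z": -0.2, "ax": 0, "ay": 0, "az": 0, "fingers": 1},
    {"x": 0, "y": 0, "z": -0.2, "ax": 0, "ay": 0, "az": 0, "fingers": 1},
    {"x": 0, "y": 0, "z": -0.2, "ax": 0, "ay": 0, "az": 0, "fingers": 1},
    {"x": 0, "y": 0, "z": -0.2, "ax": 0, "ay": 0, "az": 0, "fingers": 1},
    {"x": 0, "y": 0, "z": 0, "ax": 0, "ay": 0, "az": 0, "fingers": 1},
  ],
)

```text
clock: 15.83
tcp_pos: [0.559, -0.0499, 0.2161]
tcp_rot: [0.034, 1.568, -3.094]
ft_force: [-9.0, -0.3, 5.6]
width: 0.999
```

play_rows(
  motion=[
    {"x": 0, "y": 0, "z": -0.15, "ax": 0, "ay": 0, "az": 0, "fingers": 1},
    {"x": 0, "y": 0, "z": -0.15, "ax": 0, "ay": 0, "az": 0, "fingers": 1},
    {"x": 0, "y": 0, "z": 0, "ax": 0, "ay": 0, "az": 0, "fingers": 1},
  ],
)

```text
clock: 16.08
tcp_pos: [0.5615, -0.0499, 0.216]
tcp_rot: [-0.011, 1.565, -3.139]
ft_force: [-12.9, -0.4, 10.7]
width: 1.001
```

play_rows(
  motion=[
    {"x": 0, "y": 0, "z": -0.15, "ax": 0, "ay": 0, "az": 0, "fingers": 1},
    {"x": 0, "y": 0, "z": 0, "ax": 0, "ay": 0, "az": 0, "fingers": 1},
  ],
)

```text
clock: 16.25
tcp_pos: [0.5623, -0.0499, 0.216]
tcp_rot: [-0.024, 1.561, 3.132]
ft_force: [-18.1, -0.5, 15.6]
width: 0.996
```

play_rows(
  motion=[
    {"x": 0, "y": 0, "z": -0.15, "ax": 0, "ay": 0, "az": 0, "fingers": 1},
    {"x": 0, "y": 0, "z": 0, "ax": 0, "ay": 0, "az": 0, "fingers": 1},
  ],
)

```text
clock: 16.42
tcp_pos: [0.5631, -0.0499, 0.216]
tcp_rot: [-0.026, 1.557, 3.13]
ft_force: [-25.3, -1.7, 21.8]
width: 1.001
```

The force climbs while the TCP has nearly stopped, so the block is seated. Next I back off, lift and check.

play_rows(
  motion=[
    {"x": 0, "y": 0, "z": 0.5, "ax": 0, "ay": 0, "az": 0, "fingers": 1},
    {"x": 0, "y": 0, "z": 1, "ax": 0, "ay": 0, "az": 0, "fingers": 1},
    {"x": 0, "y": 0, "z": 2, "ax": 0, "ay": 0, "az": 0, "fingers": 1},
    {"x": -2, "y": 0, "z": 3, "ax": 0, "ay": 0, "az": 0, "fingers": 1},
    {"x": -3, "y": 0, "z": 3, "ax": 0, "ay": 0, "az": 0, "fingers": 1},
    {"x": -3, "y": 0, "z": 3, "ax": 0, "ay": 0, "az": 0, "fingers": 1},
    {"x": 0, "y": 0, "z": 0, "ax": 0, "ay": 0, "az": 0, "fingers": 1},
    {"x": 0, "y": 0, "z": 0, "ax": 0, "ay": 0, "az": 0, "fingers": 1},
  ],
)

```text
clock: 17.08
tcp_pos: [0.4414, -0.0517, 0.2977]
tcp_rot: [2.772, 1.561, -0.357]
ft_force: [0.7, -0.3, 0.1]
width: 1.001
```

```bash
python3 - <<'E'
from h import *
PL[:]=[(.45,.1),(.665,.1),(.665,-.2),(.45,-.2)]
state()
d=r.get_image("top"); cv2.imwrite("pics/top11.png",d["image"][100:280,150:400].repeat(3,0).repeat(3,1))
c,th=die(d); rel(c,th)
d=r.get_image("scene"); cv2.imwrite("pics/scene11.png",cv2.resize(d["image"][140:280,150:350],None,fx=4,fy=4,interpolation=cv2.INTER_CUBIC))
E
```

```text
t 17.08 tcp mm [441.4379 -51.7341 297.6979] tip tilt [-1.      0.0036 -0.0092] yawz -179.3 w 1.00 F [ 0.6901 -0.2949  0.1099] j1,6 deg [-21.3613  67.9168]
die c [617.397  -48.7859] size [ 97.9176 131.6124] yaw 0.7789612 yel c [657.4792 -48.8604] [ 17.4722 125.7846] ydist 40.077559510191044
in fence frame: centre [-51.1268  -9.1174] yaw 0.028961182
```

View pics/top11.png

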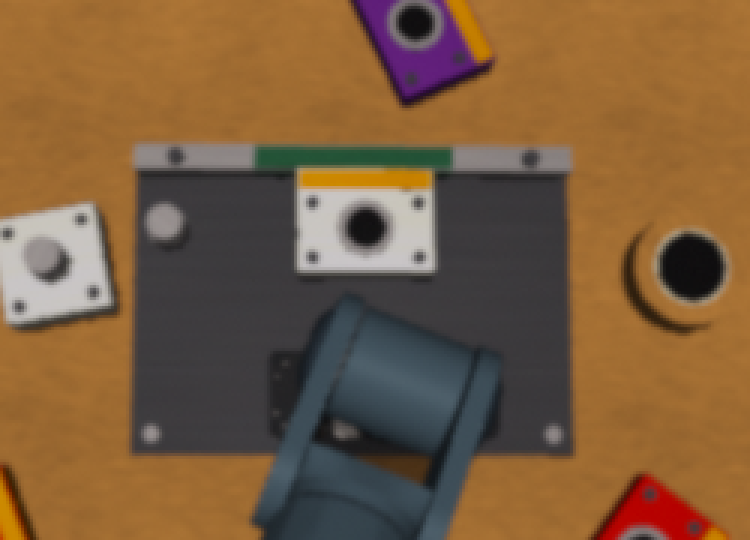

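View pics/scene11.png

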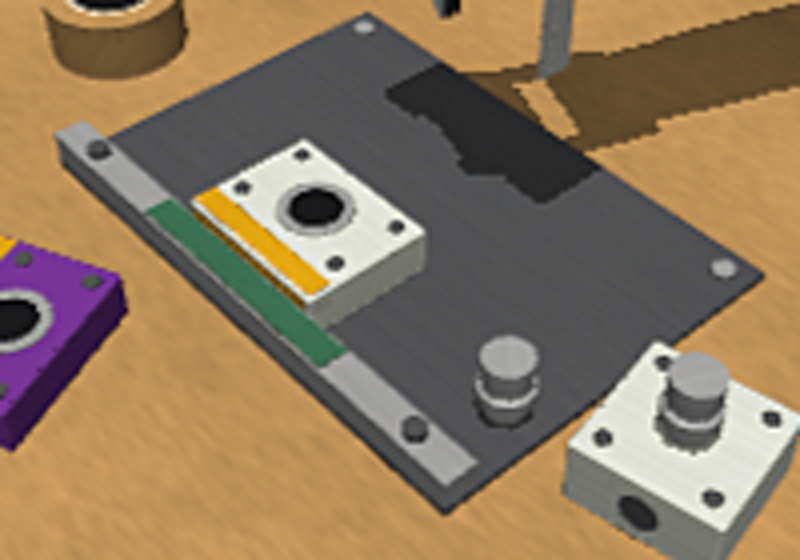

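The yellow edge lies on the fence's front edge inside the green band. In the top view it runs from column 297 to 433, and the band from 253 to 452. The bystanders haven't moved, so I'm handing in.

```bash
python3 -c "
from h import *
state(); print(r.finish_job())"
```

```text
t 17.18 tcp mm [441.5634 -51.5887 294.2577] tip tilt [-1.      0.0006 -0.0018] yawz -179.3 w 1.00 F [0.5066 0.0713 0.391 ] j1,6 deg [-21.3369  67.9175]
the job is handed in; nothing more can be done
None
```

The die block is flush against the fence inside the green band, and I handed the job in at about 17 s of the 72 s allowed. The interface gives no verdict, so this rests on my own measurements.

- **Turning:** I walked the block round about 167° clockwise with four corner pushes of the closed fingertips, alternating between the yellow face and the opposite side. It then measured 0.0° from square, with about 51 mm of clearance.
- **Straight push:** I used both opened fingers for the push to the fence. The force climbed to about 25 N (33 N with the vertical part) while the hand nearly stopped.
- **Last checks:** After I took the hand away, the block measured 0.03° from square and 9 mm off the middle of the band. Its face was about 1 mm from the fence, which is within the 2 mm calibration accuracy. The hand was clear, with wrist force near zero. By eye in the pictures, the junction box, tape roll and connector stood where they started.
- **Failed or disagreed:** The first move call was refused because each row needs all its keys, so nothing moved. One measurement was useless because the arm hid the block; I discarded it and repeated it. During the final press the hand also pushed down on the block, by up to about 22 N. The block looked flat afterwards.

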